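# Pull the wide loupe from its snug cutout

### The arm

A 7-joint arm with a two-finger parallel gripper is mounted at the origin on the work surface; the furniture and walls round the work are solid. World frame = base frame: x ahead of the robot, y to its left, z up, the work surface at z = 0. Lengths are in m, angles in rad, forces in N, time in s.
With the tool pointing down it reaches from about 0.425 to 0.925 m from the base axis. Payload 6.8 kg.
Tool frame: the origin (TCP) lies at the very end of the fingers, on their centre line; the grasp point (between the pads) lies 19 mm behind it; z points along the fingers, y is the line along which they close (so a half turn about z gives the same grasp; the last joint's range is limited). The gripper opens to 85 mm and grips with 20 to 120 N. Pads are 22 mm wide; open, the fingers measure 114 mm over their backs; the gripper's body (76 mm by 85 mm) begins 54 mm behind the grasp point. The pads swing forward as they close: fully open they stand 13 mm farther back than shut.
Start: joints at [1.174, 0.477, 0.022, 1.555, -0.011, 1.109, -0.083], TCP at [0.192, -0.647, 0.231] pointing down, gripper open.
Joint ranges: [-2.96, 2.96], [-0.34, 2.1], [-1.41, 1.46], [0.24, 2.44], [-1.37, 4.51], [0.17, 1.92], [-2.96, 2.96]. Speed limits (rad/s): [2.39, 2.39, 3.14, 3.14, 3.14, 3.14, 3.14].

### API

Orientations are given as a rotation vector (axis times angle).
In Python, from bench import r gives the robot as it stands.
- The arm moves only by the tool play_rows, never from a script. Its argument "targets" is text: rows parted by semicolons, each of 5 numbers parted by spaces: the closure, from -1 (fully open) to 1 (shut), then the shift along the tool's x, y, z in m, then the turn about the tool's z in rad. In form: gripper dx dy dz spin; .... A call has 1 to 8 rows; each row is the pose to reach, as a shift and turn from the pose commanded when the call began, along the tool's axes at that moment; what a row does not reach only later rows make up. A row lasts 1/12 s, in which the tool goes at most 41.7 mm and 7.16 degrees, less where a joint would pass 70% of its speed; a pose out of reach is approached as far as the arm can. A call with a gripper value outside its range is refused whole. The fingers move at their own pace and stop on an object; "squeeze" is the grip in N (left out, the last holds). Time passes only in rows, so rows that repeat a pose let the fingers close. It gives the time, the measured TCP pose, the force, the opening and the grip force at its end, in the units of the state.
- r.get_obs(): the state, without advancing time (a new reading comes with each control period).
- r.grab_frame(name): name is "scene" or "top" or "wrist"; returns the picture (420x560x3 uint8, red, green, blue); there is no depth.
- r.camera_info(name): a dict with "fov_y" (degrees; the focal length in pixels is half the picture's height over the tangent of half this angle, whatever the lens; pixels are square), "cx", "cy" (the principal point, pixels), "position" and "rotation" of the camera in the world. Camera axes: x right, y down, z forward; pixel columns grow to the right and rows downward; lengths in m; the calibration is good to about 2 mm. A picture is of the moment at which its call begins: read the wrist's pose just before it. camera_info takes no time and is no camera call; for the wrist camera it gives the pose at the moment of the call.
- r.hand_in(): hands the job in; it is judged then, once.
The state is a dict: "clock": time; "joints": joint angles; "qvel": joint speeds; "tau": joint torques, N m; "tcp_pos": TCP position; "orientation": TCP orientation; "contact_force": force on the tool from outside, world axes, zero at the start; "moment": the same for the moment, N m; "grip_width": finger opening in m; "gripper_force": force on a finger pad.
Only numpy, scipy, OpenCV 4.12 (cv2) and the standard library are available. Lean on these libraries where they do the work, as an engineer would, in place of code of your own. Each camera call takes 0.05 s, during which the arm holds its last target. There are 200 camera calls.

### The job

Pull the lens tube with the wide flared head out of its tight foam cutout in the instrument case, drawing it straight up by its protruding head, and set it down gently so that it stands upright in the low square metal dish. Leave the other two lens tubes seated in the case.

Things in the scene. Friction and masses are not known exactly. Their poses are not given: they have to be found in the camera images.
- wide_loupe_head (a point): The wide lens tube: bare aluminium, 70 mm long, 0.05 to 0.1 kg, foot down in one of the case's three cutouts (which one varies). Shank 30 mm across, 37 mm long, then a flare to a round head 44 mm across, 24 mm tall, dark lens on top. Point: centre of the head, 12 mm below the top, 58 mm above the foot; z to the top. Seated, its foot is 10 mm above the table, this point 23 mm above the foam.
- case: Open case fast to the table, grey shell, dark foam, 112 x 228 x 45 mm (foam top 45 mm). Origin under its centre; y along the row of three tubes, 66 mm apart, middle one at the centre; x across it, where fingers have room beside a head. Sprung lips on the x sides pinch each shank, 35 mm deep: 5 to 15 N of pull draw a tube up, small twists about its axis help; 1 mm of play along y.
- slim_loupe: Lens tube with a slim head, to be left seated: same 30 mm shank, head only 20 mm across, 68 mm long overall. Origin at the centre of its foot, z up. Seated, its foot is 10 mm above the table.
- straight_loupe: Straight lens tube, to be left seated: 30 mm across over its whole length of 76 mm. Origin at the centre of its foot, z up. Seated, its foot is 10 mm above the table.
- dish: Low square open dish of bright steel, 110 x 110 mm outside, 14 mm tall, walls and floor 4 mm thick (inside 102 x 102 mm), fast to the table. Origin at the centre of its underside, on the table; x and y along its sides, z up.
There are look-alikes about, which are no part of the job. Leave any pink or red look-alike of the dish alone.

How it is judged:
On the way:
1. the wide-headed tube is drawn up clear of its cutout, within about 25 degrees of upright (height (world z) of wide_loupe_head above 0.106 m and angle between wide_loupe_head's own z axis and vertical below 0.44 rad), for 0.1 s.
At the end, for the whole second after the job is handed in: The wide-headed tube stands foot down on the dish's floor, at rest, let go, its axis within 42 mm of the dish's centre along each side and within 7 degrees of vertical; the other two tubes are within 12 mm of where they were seated (x of wide_loupe_head in the frame of dish between -0.042 and 0.042 m and y of wide_loupe_head in the frame of dish between -0.042 and 0.042 m and z of wide_loupe_head in the frame of dish between 0.056 and 0.068 m and angle between wide_loupe_head's own z axis and vertical below 0.12 rad and linear speed of wide_loupe below 0.02 m/s and contact force between the fingers and wide_loupe below 0.1 N and distance of each of slim_loupe, straight_loupe from where it was at the start of the episode below 0.012 m); the robot touches nothing.
It fails at once if another tube is pulled out of its place (moved more than 20 mm) (distance of any of slim_loupe, straight_loupe from where it was at the start of the episode above 0.02 m).
It fails at once if the wide tube is dropped: in free fall with its foot more than 20 mm above the dish's floor (height (world z) of wide_loupe_head above 0.082 m and contact force between wide_loupe and anything else below 0.02 N).
It fails at once if the wide tube is tipped over (more than 45 degrees) (angle between wide_loupe_head's own z axis and vertical above 0.785 rad).
It also fails if it takes over 45 s, if anything falls off the work surface, if the arm or the gripper's body presses on something with over 40 N, if the wrist force passes 120 N, or if a joint passes its speed limit or range.

## Working session

There is one attempt and no reset: what is moved stays moved. The work goes in short steps, Python scripts to look and compute and a tool call to move; the robot and the scene stay as the last step left them, time stands still between calls to the robot, and variables do not carry over. Pictures are saved under pics/ and viewed, at most 10 in all, crops included, and the job is handed in when it is done.

Besides the shell and the picture viewer there is one more tool, called by a JSON object that holds its "method" and its "body". play_rows: Moves the arm, as the interface text tells. Its arguments: {"type":"object","properties":{"targets":{"type":"string"},"squeeze":{"type":"number"}},"required":["targets"]}

```bash
mkdir -p pics
python3 - <<'E'
from bench import r
import cv2
o=r.get_obs();print(o['clock'],o['tcp_pos'],o['orientation'],o['grip_width'])
for n in("scene","top"):
    c=r.camera_info(n);print(n,c)
    cv2.imwrite(f"pics/{n}0.png",cv2.cvtColor(r.grab_frame(n),cv2.COLOR_RGB2BGR))
E
```

```text
0.0 [ 0.19204225 -0.64646656  0.23031778] [-3.10710043e+00 -4.51857717e-01  6.56410715e-04] 0.08552491807223221
scene {'fov_y': 51.803115776304246, 'cx': 282.4253523600933, 'cy': 209.5470265268603, 'position': array([-0.14228384,  0.43247536,  0.56825949]), 'rotation': array([-1.15934188,  2.18920752, -1.13923982])}
top {'fov_y': 48.05006045404208, 'cx': 278.7264742980936, 'cy': 213.70280475369532, 'position': array([0.36457176, 0.02253048, 0.98543289]), 'rotation': array([-2.20681859,  2.16629715, -0.12670378])}
```

View pics/top0.png

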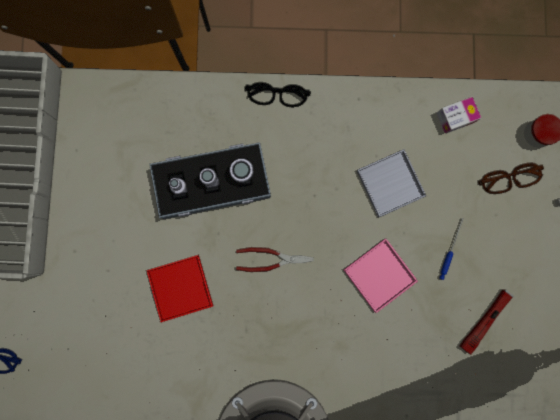

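View pics/scene0.png

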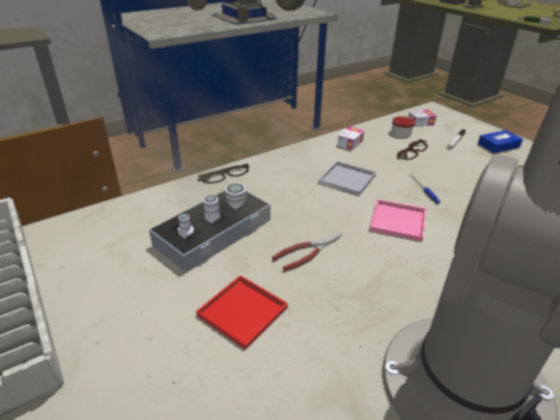

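The top view shows three tubes in the case: slim at (177,184), straight at (208,178) and one with a wide bright head at (241,171). That last one is my candidate. There are three dishes: grey steel (390,184), which I choose, and pink (380,275) and red (180,288), which I leave alone.

```bash
cat > h.py <<'E'
import numpy as np,cv2
from scipy.spatial.transform import Rotation as R
def ray(c,uv,z):
    f=210/np.tan(np.radians(c['fov_y'])/2)
    uv=np.atleast_2d(uv).astype(float)
    d=np.c_[(uv[:,0]-c['cx'])/f,(uv[:,1]-c['cy'])/f,np.ones(len(uv))]
    d=R.from_rotvec(c['rotation']).apply(d); p=np.array(c['position'])
    return p+d*((z-p[2])/d[:,2])[:,None]
def proj(c,P):
    f=210/np.tan(np.radians(c['fov_y'])/2)
    q=R.from_rotvec(c['rotation']).inv().apply(np.atleast_2d(P)-c['position'])
    return q[:,:2]/q[:,2:]*f+[c['cx'],c['cy']]
E
python3 - <<'E'
from bench import r
from h import *
im=cv2.imread("pics/top0.png");c=r.camera_info("top")
a=cv2.resize(im[135:225,140:280],None,fx=5,fy=5,interpolation=cv2.INTER_CUBIC)
b=cv2.resize(im[140:225,345:435],None,fx=5,fy=5,interpolation=cv2.INTER_CUBIC)
h=np.zeros((450+130,800,3),np.uint8);h[:450,:700]=a
cv2.imwrite("pics/c1.png",a);cv2.imwrite("pics/c2.png",b)
print(ray(c,[[241,171]],.080),ray(c,[[208,177]],.086),ray(c,[[177,185]],.078))
print(ray(c,[[357,168],[404,152],[424,193],[379,216]],.014))
E
```

```text
[[0.52912807 0.07538817 0.08      ]] [[0.51495546 0.1381107  0.086     ]] [[0.49934915 0.19840162 0.078     ]]
[[ 0.55286021 -0.16356831  0.014     ]
 [ 0.58929759 -0.26314114  0.014     ]
 [ 0.50289801 -0.30476274  0.014     ]
 [ 0.45263803 -0.20979806  0.014     ]]
```

View pics/c1.png

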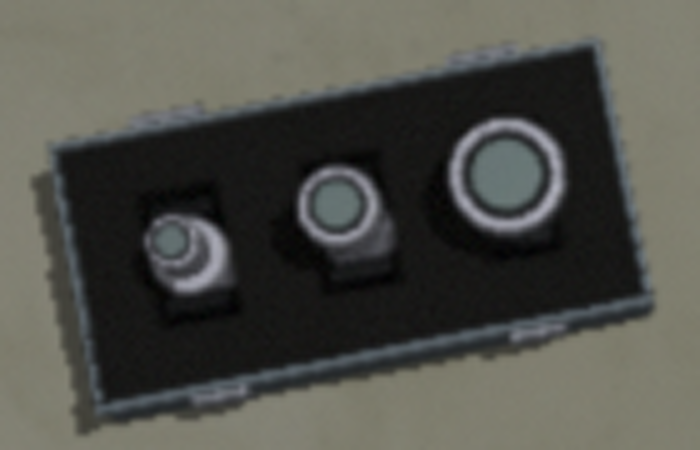

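View pics/c2.png

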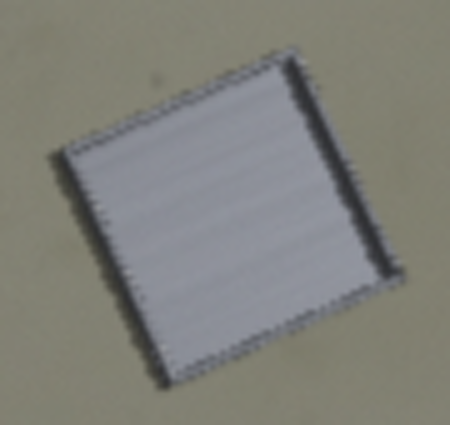

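The close crop shows the flared head as the large ring, centred at top pixel (241.4,169.8). The straight tube is at (207.6,175.8) and the slim one at (174,183), so the choice is confirmed. The dish is bare steel, with crop corners (65,150), (293,50), (400,275) and (168,383).

Run:
```python
from bench import r
from h import *
c=r.camera_info("top")
s=lambda p,o:np.array(p)/5+o-0.4
hd=[ray(c,s([p],[140,135]),z)[0] for p,z in (((507,174),.080),((338,204),.086),((170,240),.078))]
print("heads",np.round(hd,4), np.linalg.norm(hd[0]-hd[1]),np.linalg.norm(hd[1]-hd[2]))
k=ray(c,s([(55,147),(600,45),(648,300),(100,408)],[140,135]),.045)
d=ray(c,s([(65,150),(293,50),(400,275),(168,383)],[345,140]),.014)
for n,q in(("case",k),("dish",d)):
    e=np.roll(q,-1,0)-q;print(n,q.mean(0).round(4),np.linalg.norm(e,axis=1).round(4),np.degrees(np.arctan2(e[:,1],e[:,0])).round(1))
# world-> tool
o=r.get_obs();T=R.from_rotvec(o['orientation']);print(T.as_matrix().round(3))
yd=(k[0]+k[3]-k[1]-k[2])[:2];yd/=np.linalg.norm(yd);print("case y",yd)
w=k.mean(0)[:2]-66e-3*yd;print("wide from case",w)
xc=np.r_[np.array([yd[1],-yd[0]]),0];xt=T.inv().apply(xc);print("case x in tool",xt,"spin(y->casex)",np.arctan2(-xt[0],xt[1]))
print("shift tool", T.inv().apply(np.r_[hd[0][:2],0.2]-o['tcp_pos']))
```

```text
heads [[0.5323 0.0755 0.08  ]
 [0.518  0.1397 0.086 ]
 [0.5039 0.2051 0.078 ]] 0.06610640396702237 0.06736512970914126
case [0.517  0.1392 0.045 ] [0.223  0.1061 0.2225 0.1072] [ -77.9 -168.3  102.4   11.9]
dish [ 0.5239 -0.2351  0.014 ] [0.1066 0.1048 0.1087 0.1065] [ -65.1 -154.9  115.8   24. ]
[[ 0.959  0.285 -0.001]
 [ 0.285 -0.959  0.002]
 [-0.    -0.002 -1.   ]]
case y [-0.21271559  0.97711416]
wide from case [0.53100824 0.07472435]
case x in tool [ 9.97230766e-01  7.43688702e-02 -2.65048067e-04] spin(y->casex) -1.4963587304779802
shift tool [ 0.5317463  -0.59517064  0.03131333]
```

{"method": "play_rows", "body": {"targets": "-1 .027 -.03 0 -.075; -1 .054 -.06 0 -.15; -1 .081 -.09 0 -.225; -1 .108 -.12 0 -.3; -1 .135 -.15 0 -.375; -1 .162 -.18 0 -.45; -1 .189 -.21 0 -.525; -1 .216 -.24 0 -.6", "squeeze": 60}}

```text
clock: 0.77
tcp_pos: [0.3312, -0.3535, 0.2311]
orientation: [-2.834, -1.356, 0.001]
contact_force: [0.7, 0.0, 0.2]
grip_width: 0.0855
gripper_force: 0.0
```

```bash
cat > go.py <<'E'
import sys
from bench import r
from h import *
# usage: x y z xdir_deg(desired tool-y world angle)
x,y,z,a=map(float,sys.argv[1:5])
o=r.get_obs();T=R.from_rotvec(o['orientation']);p=np.array(o['tcp_pos'])
d=T.inv().apply(np.array([x,y,z])-p)
v=T.inv().apply([np.cos(np.radians(a)),np.sin(np.radians(a)),0])
s=np.arctan2(-v[0],v[1]);print("t",o['clock'],"tcp",p.round(4),"shift",d.round(4),"spin",s.round(4),"or",(s+np.pi).round(3),"tilt",T.as_matrix()[:,2].round(4),"w",o['grip_width'],"F",np.round(o['contact_force'],1),"q",np.round(o['joints'],2))
E
python3 go.py .532 .0752 .2 12.1
```

```text
t 0.7667 tcp [ 0.3312 -0.3535  0.2311] shift [ 0.4598 -0.1126  0.0311] spin -0.8896 or 2.252 tilt [-4.e-04 -0.e+00 -1.e+00] w 0.08548102791643156 F [0.7 0.  0.2] q [ 0.9   0.18 -0.23  1.99  0.05  0.99 -0.04]
```

{"method": "play_rows", "body": {"targets": "-1 .038 -.0094 0 -.075; -1 .076 -.0188 0 -.15; -1 .114 -.0282 0 -.225; -1 .152 -.0376 0 -.3; -1 .19 -.047 0 -.375; -1 .228 -.0564 0 -.45; -1 .266 -.0658 0 -.525; -1 .304 -.0752 0 -.6"}}

```text
clock: 1.43
tcp_pos: [0.4643, -0.0704, 0.2313]
orientation: [2.307, 2.132, -0.0]
contact_force: [0.8, 0.0, 0.2]
grip_width: 0.0853
gripper_force: 0.0
```

```bash
python3 go.py .532 .0752 .2 12.1
```

```text
t 1.4333 tcp [ 0.4643 -0.0704  0.2313] shift [0.1504 0.056  0.0312] spin -0.2898 or 2.852 tilt [-1.e-04 -3.e-04 -1.e+00] w 0.08531850821890419 F [0.8 0.  0.2] q [ 0.51  0.18 -0.55  2.    0.11  0.99 -0.17]
```

{"method": "play_rows", "body": {"targets": "-1 .035 .012 0 -.07; -1 .07 .026 0 -.14; -1 .105 .04 0 -.21; -1 .14 .052 0.015 -.29; -1 .15 .056 .031 -.29; -1 .15 .056 .031 -.29; -1 .15 .056 .031 -.29; -1 .15 .056 .031 -.29"}}

```text
clock: 2.1
tcp_pos: [0.5321, 0.0716, 0.2004]
orientation: [1.981, 2.439, -0.002]
contact_force: [-0.3, 0.2, 0.6]
grip_width: 0.0855
gripper_force: 0.0
```

```bash
python3 go.py .532 .0752 .2 12.1
python3 - <<'E'
from bench import r
from h import *
c=r.camera_info("wrist");im=cv2.cvtColor(r.grab_frame("wrist"),cv2.COLOR_RGB2BGR)
P=[[.5323,.0755,.080],[.518,.1397,.086],[.5039,.2051,.078]]
print(c['position'],c['fov_y'],proj(c,P).round(1))
cv2.imwrite("pics/w1.png",im)
E
```

```text
t 2.1 tcp [0.5321 0.0716 0.2004] shift [0.0035 0.0007 0.0004] spin -0.0046 or 3.137 tilt [-6.e-04 -8.e-04 -1.e+00] w 0.085465428446791 F [-0.3  0.2  0.6] q [ 0.27  0.35 -0.64  1.88  0.25  0.99 -0.27]
[0.51615608 0.1419332  0.34294052] 66.51747187940576 [[278.3 193. ]
 [277.5 112.6]
 [277.1  18.3]]
```

View pics/w1.png

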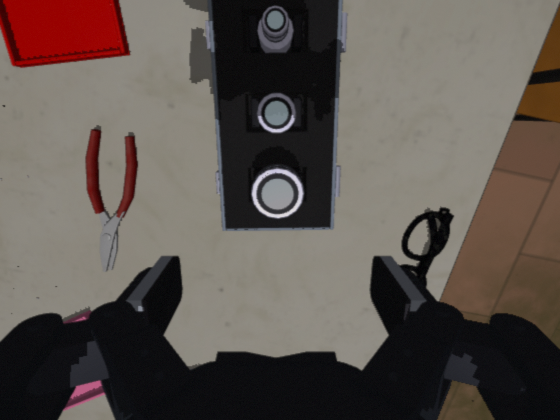

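The wrist view shows the wide head ring at (276.5,193), within 2 px of the predicted (278,193). The fingers straddle it along the case's x. I'm descending.

{"method": "play_rows", "body": {"targets": "-1 .003 0 .03 -.004; -1 .0035 0 .06 -.004; -1 .0035 0 .09 -.004; -1 .0035 0 .115 -.004; -1 .0035 0 .135 -.004; -1 .0035 0 .145 -.004; -1 .0035 0 .149 -.004; -1 .0035 0 .149 -.004"}}

```text
clock: 2.82
tcp_pos: [0.5318, 0.0754, 0.0515]
orientation: [1.975, 2.442, -0.001]
contact_force: [0.6, 0.2, 0.2]
grip_width: 0.0858
gripper_force: 0.0
```

```bash
python3 go.py .531 .0752 .051 12.1
python3 - <<'E'
from bench import r
from h import *
c=r.camera_info("wrist");im=cv2.cvtColor(r.grab_frame("wrist"),cv2.COLOR_RGB2BGR)
print(proj(c,[.531,.0752,.08]))
cv2.imwrite("pics/w2.png",im)
E
```

```text
t 2.8167 tcp [0.5318 0.0754 0.0515] shift [-0.0001 -0.0008  0.0005] spin -0.0005 or 3.141 tilt [-0.e+00 -4.e-04 -1.e+00] w 0.08578769972539864 F [0.6 0.2 0.2] q [ 0.17  0.56 -0.54  1.99  0.43  0.7  -0.43]
[[276.64635831 294.6625213 ]]
```

View pics/w2.png

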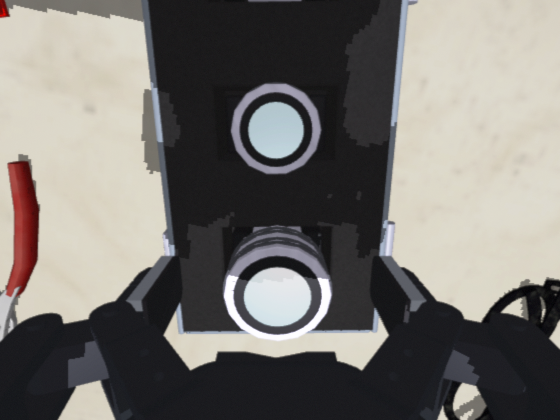

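The head is centred between the fingers at (277,288), perhaps 1–2 mm farther along +y. I'm nudging that way and closing.

{"method": "play_rows", "body": {"targets": "-1 .0013 -.0005 0 0; 1 .0013 -.0005 0 0; 1 .0013 -.0005 0 0; 1 .0013 -.0005 0 0; 1 .0013 -.0005 0 0; 1 .0013 -.0005 0 0; 1 .0013 -.0005 0 0; 1 .0013 -.0005 0 0", "squeeze": 60}}

```text
clock: 3.53
tcp_pos: [0.5315, 0.0775, 0.0522]
orientation: [1.973, 2.443, 0.001]
contact_force: [-1.4, -0.4, 6.4]
grip_width: 0.0422
gripper_force: 60.2
```

{"method": "play_rows", "body": {"targets": "1 .0005 0 -.003 .04; 1 .0005 0 -.007 -.04; 1 .0005 0 -.011 .04; 1 .0005 0 -.016 -.04; 1 .0005 0 -.021 .04; 1 .0005 0 -.026 -.04; 1 .0005 0 -.032 .03; 1 .0005 0 -.038 0"}}

```text
clock: 4.2
tcp_pos: [0.5307, 0.0778, 0.0892]
orientation: [-1.978, -2.441, -0.0]
contact_force: [0.9, 0.1, -0.2]
grip_width: 0.042
gripper_force: 62.7
```

```bash
python3 go.py .5315 .0775 .14 12.1
python3 - <<'E'
from bench import r
from h import *
s=cv2.cvtColor(r.grab_frame("scene"),cv2.COLOR_RGB2BGR);w=cv2.cvtColor(r.grab_frame("wrist"),cv2.COLOR_RGB2BGR)
a=cv2.resize(s[130:290,120:300],None,fx=2.2,fy=2.6);b=cv2.resize(w,None,fx=.7,fy=.7)
H=max(a.shape[0],b.shape[0]);f=lambda i:np.pad(i,((0,H-i.shape[0]),(0,0),(0,0)))
cv2.imwrite("pics/l1.png",np.hstack([f(a),f(b)]))
E
```

```text
t 4.2 tcp [0.5307 0.0778 0.0892] shift [-0.0005  0.0007 -0.0508] spin -0.0024 or 3.139 tilt [-2.e-04  2.e-04 -1.e+00] w 0.04196720779692914 F [ 0.9  0.1 -0.2] q [ 0.19  0.5  -0.57  1.98  0.38  0.77 -0.39]
```

View pics/l1.png

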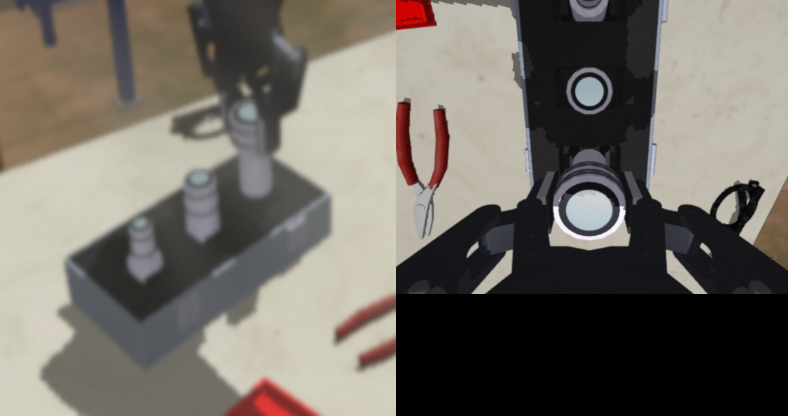

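The tube is held and drawn up, and the other two stay seated. I'm raising it clear and then carrying it to the dish.

{"method": "play_rows", "body": {"targets": "1 0 0 -.008 0; 1 0 0 -.018 0; 1 0 0 -.03 0; 1 0 0 -.042 0; 1 0 0 -.052 0; 1 0 0 -.06 0; 1 0 0 -.06 0; 1 0 0 -.06 0"}}

```text
clock: 4.97
tcp_pos: [0.531, 0.0778, 0.1499]
orientation: [1.974, 2.443, 0.001]
contact_force: [-0.0, 0.1, -0.3]
grip_width: 0.0425
gripper_force: 62.7
```

```bash
python3 go.py .524 -.235 .15 -65; python3 go.py .524 -.235 .15 -24 | grep -o spin.*tilt
```

```text
t 4.9667 tcp [0.531  0.0778 0.1499] shift [-3.044e-01 -7.260e-02 -1.000e-04] spin 1.3461 or 4.488 tilt [ 0.0012 -0.     -1.    ] w 0.04252741376699668 F [-0.   0.1 -0.3] q [ 0.24  0.42 -0.62  1.93  0.31  0.89 -0.33]
spin 0.6305 or 3.772 tilt
```

{"method": "play_rows", "body": {"targets": "1 -.01 -.0024 0 .03; 1 -.03 -.007 0 .08; 1 -.055 -.013 0 .13; 1 -.08 -.019 0 .18; 1 -.105 -.025 0 .23; 1 -.13 -.031 0 .28; 1 -.155 -.037 0 .33; 1 -.18 -.043 0 .38"}}

```text
clock: 5.63
tcp_pos: [0.5255, -0.1093, 0.1485]
orientation: [-2.404, -2.021, 0.002]
contact_force: [0.3, 0.9, 0.8]
grip_width: 0.0421
gripper_force: 62.7
```

```bash
python3 go.py .524 -.235 .15 -24
```

```text
t 5.6333 tcp [ 0.5255 -0.1093  0.1485] shift [-0.1241  0.0201 -0.0015] spin 0.2463 or 3.388 tilt [-1.6e-03 -1.0e-04 -1.0e+00] w 0.04206122422110335 F [0.3 0.9 0.8] q [ 0.48  0.39 -0.49  1.94  0.24  0.87 -0.3 ]
```

{"method": "play_rows", "body": {"targets": "1 -.025 .004 0 .04; 1 -.05 .008 0 .08; 1 -.075 .012 0 .12; 1 -.097 .016 0 .17; 1 -.112 .018 0 .21; 1 -.12 .02 0 .24; 1 -.12 .02 0 .24; 1 -.12 .02 0 .24"}}

```text
clock: 6.3
tcp_pos: [0.5263, -0.2278, 0.1491]
orientation: [-2.624, -1.726, -0.0]
contact_force: [1.0, 0.7, -0.7]
grip_width: 0.0421
gripper_force: 62.7
```

```bash
python3 go.py .524 -.235 .06 -24
python3 - <<'E'
from bench import r
from h import *
s=cv2.cvtColor(r.grab_frame("scene"),cv2.COLOR_RGB2BGR);w=cv2.cvtColor(r.grab_frame("wrist"),cv2.COLOR_RGB2BGR)
t=cv2.cvtColor(r.grab_frame("top"),cv2.COLOR_RGB2BGR)
a=cv2.resize(s[60:220,270:420],None,fx=2.6,fy=2.6);b=cv2.resize(w,None,fx=.7,fy=.7)
H=max(a.shape[0],b.shape[0]);f=lambda i:np.pad(i,((0,H-i.shape[0]),(0,0),(0,0)))
cv2.imwrite("pics/d1.png",np.hstack([f(a),f(b)]))
E
```

```text
t 6.3 tcp [ 0.5263 -0.2278  0.1491] shift [-0.0076  0.0007  0.0891] spin 0.0116 or 3.153 tilt [-2.e-04  9.e-04 -1.e+00] w 0.042134643113958044 F [ 1.   0.7 -0.7] q [ 0.61  0.43 -0.39  1.86  0.21  0.89 -0.29]
```

View pics/d1.png

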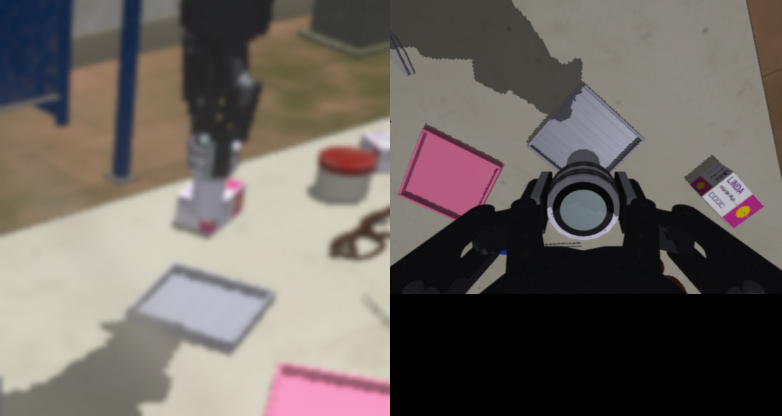

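The tube hangs upright over the steel dish. The tube hides the middle of the dish, and the dish's far corner is at (580,85). I'm descending, slowly near the floor.

{"method": "play_rows", "body": {"targets": "1 -.004 .0005 .012 0; 1 -.0076 .0007 .03 0; 1 -.0076 .0007 .048 0; 1 -.0076 .0007 .064 0; 1 -.0076 .0007 .078 0; 1 -.0076 .0007 .087 0; 1 -.0076 .0007 .091 0; 1 -.0076 .0007 .092 0"}}

```text
clock: 7.12
tcp_pos: [0.5234, -0.2355, 0.0563]
orientation: [-2.624, -1.726, 0.001]
contact_force: [-0.0, 0.2, -0.8]
grip_width: 0.0425
gripper_force: 62.7
```

```bash
python3 go.py .524 -.235 .046 -24
python3 - <<'E'
from bench import r
from h import *
s=cv2.cvtColor(r.grab_frame("scene"),cv2.COLOR_RGB2BGR);w=cv2.cvtColor(r.grab_frame("wrist"),cv2.COLOR_RGB2BGR)
a=cv2.resize(s[80:220,290:410],None,fx=3,fy=3);b=cv2.resize(w,None,fx=.7,fy=.7)
H=max(a.shape[0],b.shape[0]);f=lambda i:np.pad(i,((0,H-i.shape[0]),(0,0),(0,0)))
cv2.imwrite("pics/d2.png",np.hstack([f(a),f(b)]))
E
```

```text
t 7.1167 tcp [ 0.5234 -0.2355  0.0563] shift [0.0007 0.0004 0.0103] spin 0.0116 or 3.153 tilt [-1.4e-03  7.0e-04 -1.0e+00] w 0.042498704075968556 F [-0.   0.2 -0.8] q [ 0.58  0.56 -0.35  1.91  0.28  0.72 -0.34]
```

View pics/d2.png

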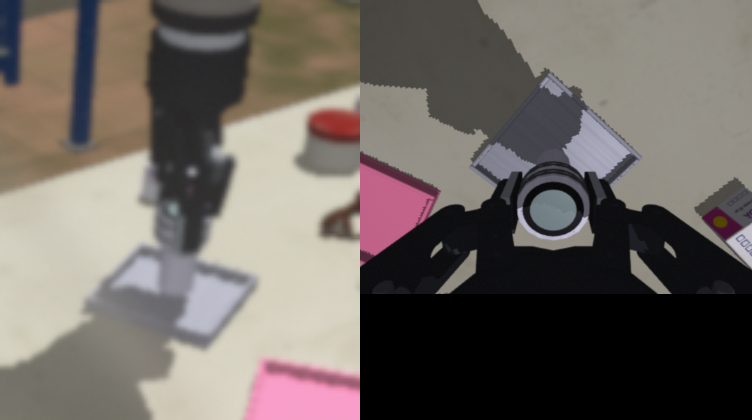

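The tube is over the dish centre, with its foot about at (175,290) in the crop and just above the floor. I'm easing it down in 1 mm rows.

{"method": "play_rows", "body": {"targets": "1 0 0 .002 0; 1 0 0 .004 0; 1 0 0 .006 0; 1 0 0 .0075 0; 1 0 0 .0085 0; 1 0 0 .0095 0; 1 0 0 .0095 0; 1 0 0 .0095 0"}}

```text
clock: 7.88
tcp_pos: [0.5238, -0.236, 0.0478]
orientation: [-2.625, -1.725, -0.0]
contact_force: [-0.3, 0.5, -0.3]
grip_width: 0.0424
gripper_force: 62.7
```

{"method": "play_rows", "body": {"targets": "1 0 0 .001 0; 1 0 0 .001 0; 1 0 0 .002 0; 1 0 0 .002 0; 1 0 0 .002 0; 1 0 0 .0025 0; 1 0 0 .0025 0"}}

```text
clock: 8.47
tcp_pos: [0.524, -0.2361, 0.0462]
orientation: [2.625, 1.725, -0.0]
contact_force: [-3.0, 1.4, 10.2]
grip_width: 0.0425
gripper_force: 63.8
```

Contact is at about 10 N, as expected at z = 0.046. I'm easing off the force and opening gradually.

{"method": "play_rows", "body": {"targets": "1 0 0 -.0006 0; 1 0 0 -.0006 0; 0 0 0 -.0006 0; -.3 0 0 -.0006 0; -.6 0 0 -.0006 0; -1 0 0 -.0006 0; -1 0 0 -.0006 0; -1 0 0 -.0006 0", "squeeze": 20}}

```text
clock: 9.13
tcp_pos: [0.5238, -0.236, 0.0457]
orientation: [-2.625, -1.725, 0.0]
contact_force: [0.3, 0.1, -0.0]
grip_width: 0.0856
gripper_force: 0.0
```

{"method": "play_rows", "body": {"targets": "-1 0 0 0 0; -1 0 0 -.006 0; -1 0 0 -.02 0; -1 0 0 -.04 0; -1 0 0 -.065 0; -1 0 0 -.09 0; -1 0 0 -.12 0; -1 0 0 -.14 0"}}

```text
clock: 9.8
tcp_pos: [0.5246, -0.2361, 0.1891]
orientation: [2.623, 1.724, 0.003]
contact_force: [1.2, 1.0, 0.4]
grip_width: 0.0854
gripper_force: 0.0
```

Run:
```python
from bench import r
from h import *
s=cv2.cvtColor(r.grab_frame("scene"),cv2.COLOR_RGB2BGR);c=r.camera_info("wrist");w=cv2.cvtColor(r.grab_frame("wrist"),cv2.COLOR_RGB2BGR)
print(proj(c,[.524,-.236,.074])*.7)
a=cv2.resize(s[80:220,290:410],None,fx=3,fy=3);b=cv2.resize(w,None,fx=.7,fy=.7)
H=max(a.shape[0],b.shape[0]);f=lambda i:np.pad(i,((0,H-i.shape[0]),(0,0),(0,0)))
cv2.imwrite("pics/e1.png",np.hstack([f(a),f(b)]))
```

```text
[[191.11993723 138.26677955]]
```

View pics/e1.png

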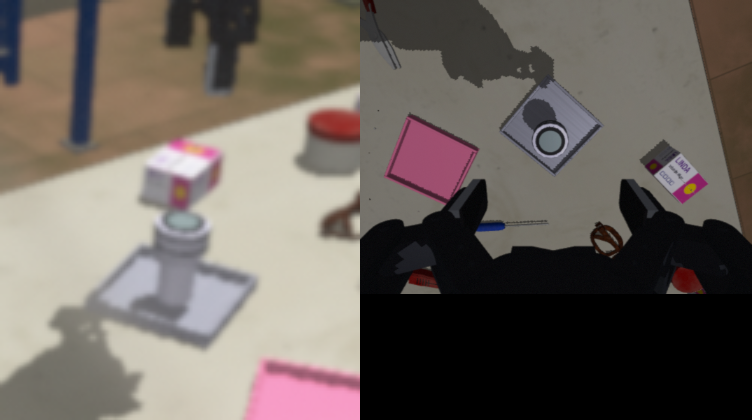

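The tube stands upright and free near the dish centre, with its ring at (549,140), and the gripper is clear. I'll let the arm settle, then hand in.

{"method": "play_rows", "body": {"targets": "-1 0 0 0 0; -1 0 0 0 0; -1 0 0 0 0; -1 0 0 0 0"}}

```text
clock: 10.23
tcp_pos: [0.5231, -0.2358, 0.1847]
orientation: [-2.624, -1.724, 0.002]
contact_force: [0.1, -0.9, 0.5]
grip_width: 0.0857
gripper_force: 0.0
```

```bash
python3 -c "
from bench import r
print(r.hand_in())"
```

```text
the job is handed in; nothing more can be done
None
```

The wide-headed tube stands upright near the centre of the steel dish, let go, with the arm clear. The other two tubes were still seated after the pull. I handed the job in at about 10 s, and the hand-in returned no verdict.

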